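# Load a steel bush on the cam lift and hold it at full height

### The job

Set the tall plain hollow steel bush gently over the spigot of the cam lift stand, so that it stands flat on the platen, and let go of it. Then swing the stand's lever by its hand grip until the lever points straight up, where the cam lifts the platen highest, and keep holding it there against its return spring: finish while holding the lever, so I can check the bush against the height pointer. Leave the other turned parts alone.

Things in the scene. Friction and masses are not known exactly. Their poses are not given: they have to be found in the camera images.
- bush_mid (a point): Centre (half-way up, on the axis) of the bush: a plain bright steel tube, outside diameter 44 mm, bore 26 mm, 50 mm tall, about 0.4 kg, loose, standing upright on the table at the start. Its z axis is the tube's axis. The only tall hollow part.
- stand: Cam lift stand, fixed to the table: grey base plate 200 mm (x) by 190 mm (y), 12 mm thick, origin under its centre on the table. Its x points away from the robot (yaw within 0.25 rad), z up. The lever is on its -y side. A post 137 mm high with a small pointer stands at its (85, 50) mm; bearing blocks 57 mm high at y = -62 and 62 mm carry the cam shaft.
- seat (a point): Centre of the platen's top, at the foot of its spigot: a steel plate 100 x 100 x 10 mm above the stand's origin, its top 76 mm above the table with the lever at rest. The spigot is 20 mm thick, 14 mm tall, its top 5 mm tapered to 12 mm. The cam lifts the platen straight up, 10 mm at the highest point; past that it sinks. The seated bush's centre is 25 mm above this point.
- shaft (a point): Point on the cam shaft's axis, straight above the stand's origin, 38 mm above the table. The shaft runs along the stand's y axis; the lever turns about it.
- lever_grip (a point): Middle of the lever's hand grip: a black round bar 18 mm thick, parallel to the stand's y, 110 mm from the shaft's axis, free from above over 75 mm (stand y -95 to -170 mm; this point at -130). At rest it leans 1.2 rad from upright towards the robot (102 mm to -x of the shaft, 40 mm above it, 78 mm above the table); upright it is 148 mm up. It turns with the lever and can turn between finger pads.
- lever (a joint): Cam lever angle, rad: 0 at rest on its front stop; grows as the grip swings up and over, away from the robot; 1.2 is straight up, the highest lift; back stop at 1.75. A spring always drives it back to 0 (some 2 to 4 N at the grip at rest, 5 N upright), so it falls back when let go.
- stepped_plug_mid (a point): Centre of a solid stepped steel plug, 40 mm wide below and 24 mm above, 70 mm tall, loose, standing: leave alone.
- flanged_hub_mid (a point): Centre of a solid steel hub with a 60 mm flange below and a 34 mm boss, 36 mm tall, loose: leave alone.
- flat_collar_mid (a point): Centre of a flat steel collar, 60 mm outside, 40 mm bore, 14 mm tall, loose: leave alone.
Things that resemble listed ones, but are neither listed nor needed, are in the scene too. What is shaped like the part that bears bush_mid but turquoise or yellow is not meant.

How it is judged:
By the outcome, as a careful person would: the job done as asked, in the order asked, and still so for the second after the job is handed in, while the arm keeps its last pose, push and grip.
It also fails if it takes over 51 s, if anything falls off the work surface, if the arm or the gripper's body presses on something with over 40 N, if the wrist force passes 120 N, or if a joint passes its speed limit or range.

### The arm

A 6-joint arm with a two-finger parallel gripper is mounted at the origin on the work surface. World frame = base frame: x ahead of the robot, y to its left, z up, the work surface at z = 0. Lengths are in m, angles in degrees, forces in N, time in s.
With the tool pointing down it reaches from about 0.4 to 0.825 m from the base axis. Payload 7 kg.
Tool frame: the origin (TCP) lies midway between the tips of the shut fingers; the grasp point (between the pads) lies 19 mm behind it (ctrl.grip_point_offset is the distance from the TCP to the grasp point, in m); x points along the fingers, y is the direction in which the jaws open and shut, and the axes are right-handed (so a half turn about x gives the same grasp; the last joint's range is limited). The gripper opens to 88 mm and grips with 3 to 60 N. Pads are 19 mm wide; open, the fingers measure 130 mm over their backs; the gripper's body (78 mm by 193 mm) begins 47 mm behind the grasp point.
Start: joints at [-53.967, 20.546, 0.682, 0, -70.136, -16.507], TCP at [0.226, -0.636, 0.197] pointing down, gripper open.
Joint ranges: [-176.03, 176.03], [-82.01, 121.73], [-58.28, 71.71], [-173.87, 95.51], [-174.79, -0.11], [-173.66, 173.66]. Speed limits (degrees/s): [136.94, 136.94, 172.46, 180, 180, 180].

### API

Orientations are given as [roll, pitch, yaw] about the fixed x, y, z axes, in that order (R = Rz(yaw) Ry(pitch) Rx(roll)).
In Python, from plant import ctrl gives the robot as it stands.
- The arm moves only by the tool drive_tool, never from a script. Its argument "plan" is a list of rows, each a list of 3 entries, a list of its own where there are three numbers: the shift along the tool's x, y, z in m, then the turn, a rotation vector about the tool's x, y, z in degrees, then the opening, from 0 (shut) to 1 (fully open). In form: [[[dx, dy, dz], [wx, wy, wz], grip], ...]. A call has 1 to 20 rows; each row is the pose to reach, as a shift and turn from the pose measured when the call began, along the tool's axes at that moment; what a row does not reach only later rows make up. A row lasts 1/12 s, in which the tool goes at most 41.7 mm and 7.16 degrees, less where a joint would pass 70% of its speed; a pose out of reach is approached as far as the arm can. A call with a gripper value outside its range is refused whole. The fingers move at their own pace and stop on an object; the grip force is fixed at half the most. Time passes only in rows, so rows that repeat a pose let the fingers close. It gives the time, the measured TCP pose, the force and the opening at its end, in the units of the state.
- ctrl.get_obs(): the state, without advancing time (a new reading comes with each control period).
- ctrl.snapshot(name): name is "scene" or "top"; returns the picture (420x560x3 uint8, blue, green, red); there is no depth.
- ctrl.get_calibration(name): a dict with "fx", "fy", "cx", "cy" (pixels), "R" (3x3) and "t" (3): a world point X has camera coordinates R X + t. Camera axes: x right, y down, z forward; pixel columns grow to the right and rows downward; lengths in m; the calibration is good to about 2 mm. A picture is of the moment at which its call begins. get_calibration takes no time and is no camera call.
- ctrl.close_job(): hands the job in, once; it reports no verdict.
Trained networks look in the newest picture that a camera, given by its name, has taken for a name from the list of things; names that differ only in an ending like _2 or _b are one class to them, and where a whole thing is asked for, a point or a joint stands for the part that bears it (a point fixed in the world has none). Each returns a list of dicts, best first, with "confidence" (0 to 1); they miss things now and then, are a little off and sometimes report something else, mostly with a low value. They report only what shows in the picture. A call takes as long as a camera call. They do not tell look-alikes from the thing itself.
- ctrl.cut_out(camera, name): "pixels" (420x560 bool, what is visible of it) and "pixel" ([column, row] in pixels, amid what is visible of it).
- ctrl.landmark_of(camera, name): "pixel" ([column, row] in pixels: a listed point, or the origin of a listed thing).
The state is a dict: "clock": time; "joint_pos": joint angles; "qvel": joint speeds; "tau": joint torques, N m; "tool_pos": TCP position; "orientation": TCP orientation; "force": force on the tool from outside, world axes, zero at the start; "moment": the same for the moment, N m; "opening": finger opening in m.
Only numpy, scipy, OpenCV 4.12 (cv2) and the standard library are available. Lean on these libraries where they do the work, as an engineer would, in place of code of your own. Each camera call takes 0.05 s, during which the arm holds its last target. There are 200 camera calls.

## Working session

There is one attempt and no reset: what is moved stays moved. The work goes in short steps, Python scripts to look and compute and a tool call to move; the robot and the scene stay as the last step left them, time stands still between calls to the robot, and variables do not carry over. Pictures are saved under pics/ and viewed, about 8 in all and at most 12, crops included, and the job is handed in when it is done.

Besides the shell and the picture viewer there is one more tool, called after ">>>" in YAML: its name, and indented under it one key for each argument. drive_tool: Moves the arm, as the interface text tells. Its arguments: {"type":"object","properties":{"plan":{"type":"array","items":{"type":"array"}}},"required":["plan"]}

```bash
mkdir -p pics; cat > h.py <<'E'
import numpy as np, cv2
from plant import ctrl
def tri(p,cams=("scene","top")):
    A=[]
    for c,(u,v) in zip(cams,p):
        k=ctrl.get_calibration(c);P=np.array([[k["fx"],0,k["cx"]],[0,k["fy"],k["cy"]],[0,0,1]])@np.c_[np.array(k["R"]),np.array(k["t"])]
        A+= [u*P[2]-P[0], v*P[2]-P[1]]
    X=np.linalg.svd(np.array(A))[2][-1];X=X[:3]/X[3]
    return X
def proj(c,X):
    k=ctrl.get_calibration(c);q=np.array(k["R"])@X+np.array(k["t"])
    return np.array([k["fx"]*q[0]/q[2]+k["cx"],k["fy"]*q[1]/q[2]+k["cy"]])
E
python3 - <<'E'
from h import *
S=ctrl.snapshot("scene");T=ctrl.snapshot("top")
cv2.imwrite("pics/s.png",S);cv2.imwrite("pics/t.png",T)
for n in ["bush_mid","stand","seat","shaft","lever_grip"]:
    for c in ("scene","top"):
        print(n,c,[(np.round(d["pixel"],1).tolist(),round(d["confidence"],2)) for d in ctrl.landmark_of(c,n)[:5]])
print(ctrl.get_obs())
for c in ("scene","top"):
    k=ctrl.get_calibration(c);print(c,-np.array(k["R"]).T@k["t"])
E
```

```text
bush_mid scene [([324.0, 186.0], 0.72), ([352.0, 163.1], 0.7), ([264.3, 173.9], 0.57)]
bush_mid top [([174.2, 290.6], 0.66), ([89.6, 184.3], 0.66)]
stand scene [([265.1, 310.2], 0.63)]
stand top [([388.2, 181.3], 0.94)]
seat scene [([265.5, 284.9], 0.79)]
seat top [([393.0, 176.8], 0.79)]
shaft scene [([261.4, 300.3], 0.83)]
shaft top []
lever_grip scene [([191.6, 309.2], 0.93), ([260.6, 299.7], 0.18)]
lever_grip top [([454.3, 228.6], 0.82)]
{'clock': 0.6, 'joint_pos': array([-5.39673790e+01,  2.05425658e+01,  6.78965594e-01, -6.00022565e-04,
       -7.01344750e+01, -1.65062956e+01]), 'qvel': array([-0.03764353,  0.08389255,  0.0481649 ,  0.06326699, -0.06795462,
       -0.03845186]), 'tau': array([ 7.46060105e-04, -5.81991148e+01,  2.93181521e+01,  6.99965090e+00,
        1.24582907e-02, -3.11215945e-05]), 'tool_pos': array([ 0.22557187, -0.63614899,  0.19737943]), 'orientation': array([-57.1530435 ,  89.99799421, -37.62692198]), 'force': array([ 0.4464332 ,  0.96571354, -1.03235546]), 'moment': array([-0.02707209, -0.01393361,  0.02601148]), 'opening': 0.08762543513776035}
scene [ 0.98651689 -0.88848231  0.94931047]
top [0.36398024 0.10606381 1.18030841]
```

View pics/s.png

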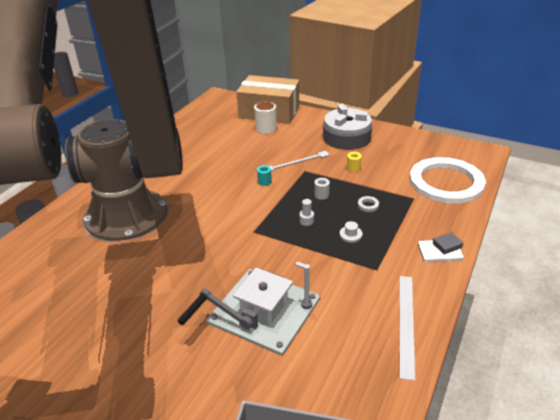

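View pics/t.png

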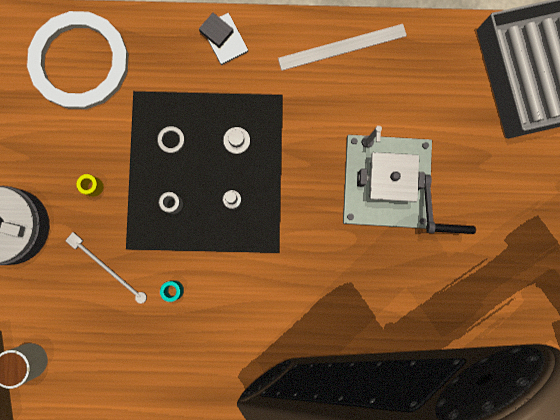

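Scene view: steel bush at (322,187), turquoise look-alike at (264,174), yellow one at (354,162), collar at (368,204), plug at (306,212), hub at (351,232). In the top view the bush is at about (169,202), the collar (171,139), the turquoise tube (172,291) and the yellow tube (88,184). The bare steel tall tube on the mat fits; I'll confirm it in a crop.

```bash
python3 - <<'E'
from h import *
S=ctrl.snapshot("scene");T=ctrl.snapshot("top")
for c in ("scene","top"):
  for n in ("bush_mid","seat","lever_grip","stand"):
    print(c,n,[(np.round(d["pixel"],1).tolist(),round(d["confidence"],2),int(d["pixels"].sum()),np.ptp(np.argwhere(d["pixels"]),axis=0)+1, np.argwhere(d["pixels"]).mean(0)[::-1].round(1)) for d in ctrl.cut_out(c,n)[:5]])
  print(c,[(np.round(d["pixel"],1).tolist(),round(d["confidence"],2)) for d in ctrl.landmark_of(c,"bush_mid")])
print("seat",tri([(265.5,284.9),(393,176.8)]),"stand",tri([(265.1,310.2),(388.2,181.3)]),"grip",tri([(191.6,309.2),(454.3,228.6)]))
b=tri([(324,186),(169,202)]);print("bush",b,proj("scene",b),proj("top",b))
a=cv2.resize(S[165:245,285:395],None,fx=5,fy=5,interpolation=2);d=cv2.resize(T[110:230,140:270],None,fx=4,fy=4,interpolation=2)
H=np.zeros((480,0,3),np.uint8)
a=cv2.resize(a,(400,291));e=cv2.resize(T[120:245,340:480],(400,357))
d=cv2.resize(d,(400,369))
o=np.zeros((600,800,3),np.uint8);o[:291,:400]=a;o[:369,400:]=d
f=cv2.resize(S[255:350,170:325],(400,245),interpolation=2);o[300:545,:400]=f
cv2.imwrite("pics/c1.png",o)
E
```

```text
scene bush_mid [([321.7, 187.6], 0.74, 282, array([21, 15]), array([321.1, 187.8])), ([352.0, 161.7], 0.5, 240, array([20, 14]), array([353.4, 161.2]))]
scene seat [([264.5, 287.2], 0.62, 1573, array([44, 61]), array([262.8, 289.4]))]
scene lever_grip [([214.0, 305.4], 0.62, 670, array([39, 80]), array([213.6, 309. ])), ([261.1, 307.8], 0.54, 6232, array([ 91, 141]), array([260.6, 308.4]))]
scene stand [([262.2, 307.4], 0.73, 6397, array([ 92, 142]), array([260.7, 308. ]))]
scene [([353.9, 162.8], 0.79), ([322.8, 186.9], 0.57)]
top bush_mid [([175.4, 289.4], 0.81, 305, array([22, 23]), array([171.6, 290. ])), ([167.2, 202.3], 0.55, 357, array([22, 24]), array([170.4, 202.5])), ([86.2, 183.7], 0.55, 373, array([19, 26]), array([ 89.4, 184.9]))]
top seat [([397.1, 174.8], 0.69, 2222, array([50, 50]), array([394.3, 176.2]))]
top lever_grip [([429.8, 222.4], 0.91, 796, array([ 60, 118]), array([437.8, 213.7]))]
top stand [([386.4, 187.2], 0.97, 8262, array([108, 133]), array([391.1, 183.1]))]
top [([172.2, 290.9], 0.84), ([88.8, 184.0], 0.77), ([169.6, 200.4], 0.62)]
seat [ 0.54134346 -0.14810744  0.07698958] stand [ 0.54184299 -0.15567166  0.00072921] grip [ 0.43271047 -0.27829946  0.07566619]
bush [0.48181981 0.32870735 0.02968708] [322.93806361 186.2094433 ] [168.28818691 200.66117652]
```

View pics/c1.png

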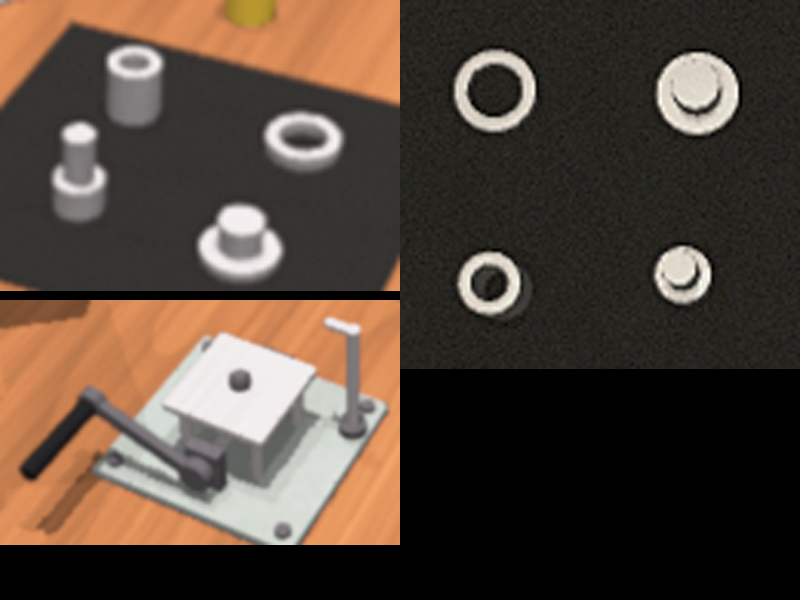

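The crop confirms it: the tall, plain, bare steel tube is top left in the scene crop and lower left in the top crop. The other steel parts are a solid plug, a solid hub and a flat collar. Next I refine the bush and stand poses.

```bash
cat >> h.py <<'E'
from scipy.spatial.transform import Rotation as Ro
def go(X,jaw):
    """print tool shift/turn for TCP at X, tool down, jaw axis at world angle jaw (deg, mod 180)"""
    o=ctrl.get_obs();R=Ro.from_euler("xyz",o["orientation"],degrees=True)
    for s in (0,180):
        a=np.radians(jaw+s);y=np.array([np.cos(a),np.sin(a),0]);x=np.array([0,0,-1.])
        G=Ro.from_matrix(np.c_[x,y,np.cross(x,y)])
        print("shift",R.inv().apply(np.array(X)-o["tool_pos"]).round(4),"turn",(R.inv()*G).as_rotvec(degrees=True).round(2))
    print("jaw now",R.apply([0,1,0]).round(3),"toolz",R.apply([0,0,1]).round(3),"j",o["joint_pos"].round(1),"t",o["clock"])
def back(c,p,z):
    k=ctrl.get_calibration(c);R=np.array(k["R"]);C=-R.T@k["t"]
    d=R.T@np.array([(p[0]-k["cx"])/k["fx"],(p[1]-k["cy"])/k["fy"],1]);return C+d*(z-C[2])/d[2]
E
python3 - <<'E'
from h import *
from scipy.optimize import least_squares
T=cv2.imread("pics/t.png");S=cv2.imread("pics/s.png")
# platen quad in top
g=T.min(2)
def quad(img,box,th):
    x0,y0,x1,y1=box;m=(img[y0:y1,x0:x1].min(2)>th).astype(np.uint8)
    n,l,st,ce=cv2.connectedComponentsWithStats(m);i=1+st[1:,4].argmax();p=np.argwhere(l==i)[:,::-1].astype(np.float32)+[x0,y0]
    return p.astype(np.float32),st[i]
p,st=quad(T,(355,140,432,215),205)
r=cv2.minAreaRect(p);c=cv2.boxPoints(r);print(r,st)
w=np.array([back("top",q,.076)[:2] for q in c]);print("corners",w.round(4),"ctr",w.mean(0))
for i in range(4):
    e=w[(i+1)%4]-w[i];print(np.linalg.norm(e).round(4),np.degrees(np.arctan2(e[1],e[0])).round(2))
for pt,nm in (((396,176),"spigot")):pass
E
python3 - <<'E'
from h import *
T=cv2.imread("pics/t.png");S=cv2.imread("pics/s.png")
for im,c,b in ((T,"top",(155,188,184,216)),(S,"scene",(310,172,334,194))):
    x0,y0,x1,y1=b;m=(im[y0:y1,x0:x1].min(2)>(150 if c=="top" else 185)).astype(np.uint8)
    cs=max(cv2.findContours(m,0,1)[0],key=len);e=cv2.fitEllipse(cs);q=(e[0][0]+x0,e[0][1]+y0);print(c,"rim",q,e,back(c,q,.05))
    if c=="top":qt=q
print(tri([q,qt]))
for im,c,b in ((T,"top",(385,165,408,188)),(S,"scene",(254,276,274,296))):
    x0,y0,x1,y1=b;m=(im[y0:y1,x0:x1].max(2)<110).astype(np.uint8);p=np.argwhere(m)[:,::-1].mean(0)+[x0,y0];print(c,"spigot",p,m.sum(),back(c,p,.083))
    if c=="top":pt=p
print(tri([p,pt]))
go((.5,.3,.2),90)
E
```

```text
((374.0, 160.0), (14.0, 2.0), 90.0) [18 13  3 15 17]
corners [[ 0.5882 -0.1077]
 [ 0.5883 -0.1119]
 [ 0.5584 -0.1121]
 [ 0.5583 -0.1079]] ctr [ 0.57334177 -0.10990952]
0.0042 -88.63
0.0299 -179.69
0.0042 91.36
0.0299 0.33
top rim (168.69622993469238, 201.50338077545166) ((13.696229934692383, 13.50338077545166), (18.683767318725586, 19.017414093017578), 28.161176681518555) [0.47795029 0.32383294 0.05      ]
scene rim (321.52694606781006, 181.65288925170898) ((11.526946067810059, 9.652889251708984), (7.318877696990967, 13.467594146728516), 91.683349609375) [0.47988366 0.32165529 0.05      ]
[0.47842833 0.32440562 0.04780046]
top spigot [394.88732394 176.08450704] 71 [ 0.53899798 -0.15241898  0.083     ]
scene spigot [262.89285714 286.92857143] 28 [ 0.54497878 -0.15949901  0.083     ]
[ 0.54073306 -0.1537725   0.07577776]
shift [-0.0026  0.7906  0.5715] turn [19.53  0.   -0.  ]
shift [-0.0026  0.7906  0.5715] turn [-160.47    0.      0.  ]
jaw now [-0.334  0.942 -0.   ] toolz [0.942 0.334 0.   ] j [-54.   20.5   0.7  -0.  -70.1 -16.5] t 1.2Traceback (most recent call last):
  File "<stdin>", line 15, in <module>
ValueError: too many values to unpack (expected 2)
```

>>> drive_tool:
  plan:
    - [[-0.05, 0.35, 0.467], [19.5, 0, 0], 1]
    - [[-0.05, 0.35, 0.467], [19.5, 0, 0], 1]
    - [[-0.05, 0.35, 0.467], [19.5, 0, 0], 1]
    - [[-0.05, 0.35, 0.467], [19.5, 0, 0], 1]
    - [[-0.05, 0.35, 0.467], [19.5, 0, 0], 1]
    - [[-0.05, 0.35, 0.467], [19.5, 0, 0], 1]
    - [[-0.05, 0.35, 0.467], [19.5, 0, 0], 1]
    - [[-0.05, 0.35, 0.467], [19.5, 0, 0], 1]
    - [[-0.05, 0.35, 0.467], [19.5, 0, 0], 1]
    - [[-0.05, 0.35, 0.467], [19.5, 0, 0], 1]
    - [[-0.05, 0.35, 0.467], [19.5, 0, 0], 1]
    - [[-0.05, 0.35, 0.467], [19.5, 0, 0], 1]
    - [[-0.003, 0.819, 0.559], [19.5, 0, 0], 1]
    - [[-0.003, 0.819, 0.559], [19.5, 0, 0], 1]
    - [[-0.003, 0.819, 0.559], [19.5, 0, 0], 1]
    - [[-0.003, 0.819, 0.559], [19.5, 0, 0], 1]
    - [[-0.003, 0.819, 0.559], [19.5, 0, 0], 1]
    - [[-0.003, 0.819, 0.559], [19.5, 0, 0], 1]
    - [[-0.003, 0.819, 0.559], [19.5, 0, 0], 1]
    - [[-0.003, 0.819, 0.559], [19.5, 0, 0], 1]

```text
clock: 2.87
tool_pos: [0.4866, 0.1109, 0.2162]
orientation: [31.3, 89.9, 31.4]
force: [0.6, 0.3, 0.3]
opening: 0.0878
```

>>> drive_tool:
  plan:
    - [[0.06, 0.212, -0.0076], [0, 0, 0], 1]
    - [[0.06, 0.212, -0.0076], [0, 0, 0], 1]
    - [[0.06, 0.212, -0.0076], [0, 0, 0], 1]
    - [[0.06, 0.212, -0.0076], [0, 0, 0], 1]
    - [[0.06, 0.212, -0.0076], [0, 0, 0], 1]
    - [[0.096, 0.212, -0.0076], [0, 0, 0], 1]
    - [[0.096, 0.212, -0.0076], [0, 0, 0], 1]
    - [[0.096, 0.212, -0.0076], [0, 0, 0], 1]
    - [[0.096, 0.212, -0.0076], [0, 0, 0], 1]

```text
clock: 3.62
tool_pos: [0.4793, 0.3229, 0.1211]
orientation: [11.8, 89.9, 11.9]
force: [0.1, -0.7, 0.5]
opening: 0.0875
```

```bash
python3 - <<'E'
from h import *
S=ctrl.snapshot("scene");T=ctrl.snapshot("top")
cv2.imwrite("pics/s2.png",S);cv2.imwrite("pics/t2.png",T)
a=cv2.resize(S[90:270,230:420],(400,379));o=np.zeros((600,800,3),np.uint8);o[:379,:400]=a
k=cv2.resize(T[120:240,335:485],(400,320),interpolation=2);o[:320,400:]=k
cv2.imwrite("pics/c2.png",o)
go((.479,.323,.013),90)
E
```

```text
shift [ 0.1093 -0.0002 -0.0013] turn [ 0.01  0.18 -0.15]
shift [ 0.1093 -0.0002 -0.0013] turn [-179.99    0.23    0.28]
jaw now [-0.     1.     0.003] toolz [1.    0.    0.003] j [ 5.330e+01  1.480e+01 -1.790e+01  1.000e-01 -5.700e+01 -1.434e+02] t 3.7167
```

View pics/c2.png

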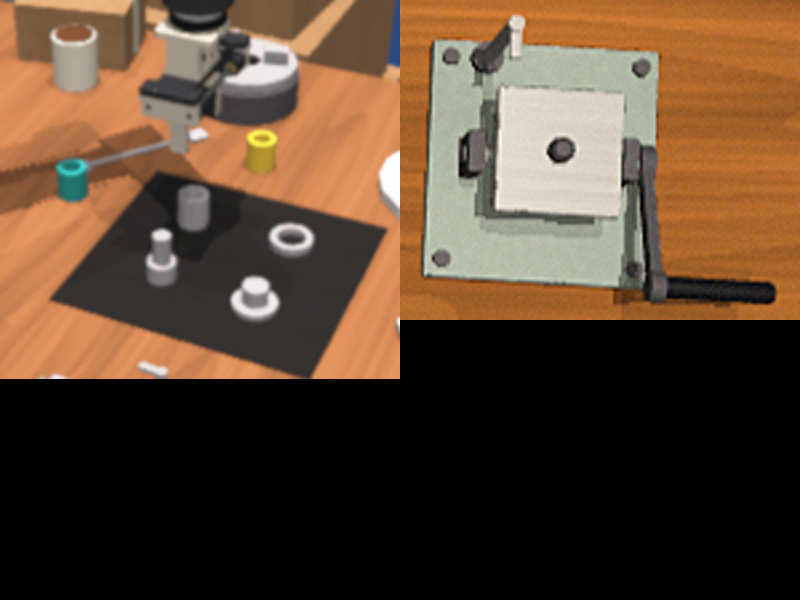

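The gripper is above the steel bush (crop (193,208)). In the top crop the stand is turned about -2.5°, from its plate edges. Descending and gripping.

>>> drive_tool:
  plan:
    - [[0.03, 0, -0.001], [0, 0, 0], 1]
    - [[0.06, 0, -0.001], [0, 0, 0], 1]
    - [[0.085, 0, -0.001], [0, 0, 0], 1]
    - [[0.1, 0, -0.001], [0, 0, 0], 1]
    - [[0.108, 0, -0.001], [0, 0, 0], 1]
    - [[0.108, 0, -0.001], [0, 0, 0], 1]
    - [[0.108, 0, -0.001], [0, 0, 0], 0]
    - [[0.108, 0, -0.001], [0, 0, 0], 0]
    - [[0.108, 0, -0.001], [0, 0, 0], 0]
    - [[0.108, 0, -0.001], [0, 0, 0], 0]
    - [[0.108, 0, -0.001], [0, 0, 0], 0]
    - [[0.108, 0, -0.001], [0, 0, 0], 0]
    - [[0.108, 0, -0.001], [0, 0, 0], 0]

```text
clock: 4.8
tool_pos: [0.4793, 0.3233, 0.0145]
orientation: [40.2, 89.8, 40.3]
force: [-0.1, 1.1, -0.2]
opening: 0.0465
```

>>> drive_tool:
  plan:
    - [[0, 0, 0], [0, 0, 0], 0]
    - [[0, 0, 0], [0, 0, 0], 0]
    - [[0, 0, 0], [0, 0, 0], 0]
    - [[-0.02, 0, 0], [0, 0, 0], 0]
    - [[-0.05, 0, 0], [0, 0, 0], 0]
    - [[-0.08, 0, 0], [0, 0, 0], 0]
    - [[-0.12, 0, 0], [0, 0, 0], 0]
    - [[-0.15, -0.01, 0], [0, 0, 0], 0]
    - [[-0.18, -0.03, 0.002], [0, 0, 0], 0]
    - [[-0.19, -0.06, 0.006], [0, 0, 0], 0]
    - [[-0.19, -0.1, 0.01], [0, 0, 0], 0]
    - [[-0.19, -0.14, 0.015], [0, 0, 0], 0]
    - [[-0.19, -0.18, 0.02], [0, 0, 0], 0]
    - [[-0.19, -0.22, 0.03], [0, 0, 0], 0]
    - [[-0.19, -0.26, 0.035], [0, 0, 0], 0]
    - [[-0.19, -0.3, 0.04], [0, 0, 0], 0]
    - [[-0.19, -0.34, 0.05], [0, 0, 0], 0]
    - [[-0.19, -0.38, 0.055], [0, 0, 0], 0]
    - [[-0.19, -0.41, 0.06], [0, 0, 0], 0]
    - [[-0.19, -0.44, 0.062], [0, 0, 0], 0]

```text
clock: 6.47
tool_pos: [0.5399, -0.1193, 0.2024]
orientation: [69.7, 89.8, 69.6]
force: [1.4, 0.4, -3.4]
opening: 0.0421
```

>>> drive_tool:
  plan:
    - [[0, 0, 0], [0, 0, 0], 0]
    - [[0, 0, 0], [0, 0, 0], 0]
    - [[0, 0, 0], [0, 0, 0], 0]

```text
clock: 6.72
tool_pos: [0.5391, -0.1193, 0.2015]
orientation: [103.6, 89.8, 103.5]
force: [0.3, 0.3, -3.2]
opening: 0.0424
```

```bash
python3 - <<'E'
from h import *
print(ctrl.get_obs()["opening"])
go((.541,-.152,.15),90)
S=ctrl.snapshot("scene");T=ctrl.snapshot("top")
cv2.imwrite("pics/s3.png",S);cv2.imwrite("pics/t3.png",T)
print([(d["pixel"],d["confidence"]) for d in ctrl.landmark_of("scene","seat")+ctrl.landmark_of("top","seat")])
E
```

```text
0.04243401699508972
shift [ 0.0514 -0.0329  0.002 ] turn [-0.13 -0.05 -0.19]
shift [ 0.0514 -0.0329  0.002 ] turn [ 1.7987e+02 -3.0000e-01  7.0000e-02]
jaw now [0.002 1.    0.003] toolz [ 1.    -0.002 -0.001] j [  7.7   8.9 -14.4  -0.2 -66.7 -97.7] t 6.7167
[([265.9, 286.7], 0.75)]
```

View pics/s3.png

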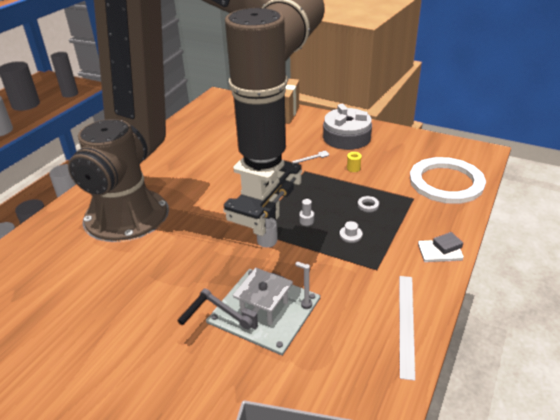

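The bush hangs upright in the jaws at (267,232), with the stand's spigot at (263,286). I'll refine the seat from the platen outline in the unobstructed pictures.

```bash
python3 - <<'E'
from h import *
def fill(f,seed,lo):
    im=cv2.GaussianBlur(cv2.imread(f),(3,3),0);m=np.zeros((422,562),np.uint8)
    cv2.floodFill(im,m,seed,0,(lo,)*3,(lo,)*3,4|cv2.FLOODFILL_MASK_ONLY|cv2.FLOODFILL_FIXED_RANGE|(255<<8));m=m[1:-1,1:-1]
    h=cv2.convexHull(max(cv2.findContours(m,0,1)[0],key=cv2.contourArea))
    for e in np.linspace(1,8,30):
        q=cv2.approxPolyDP(h,e,True)
        if len(q)==4:break
    return q[:,0].astype(float),cv2.contourArea(h)
def ctr(q):
    a,b,c,d=q;A=np.c_[c-a,-(d-b)];s=np.linalg.solve(A,b-a);return a+s[0]*(c-a)
for lo in (35,50):
  qs,a1=fill("pics/s.png",(275,278) ,lo);qt,a2=fill("pics/t.png",(405,165),lo)
  cs,ct=ctr(qs),ctr(qt);print(qs.tolist(),a1,qt.tolist(),a2);print(cs,ct,tri([cs,ct]),back("top",ct,.076),back("scene",cs,.076))
  w=np.array([back("top",q,.076)[:2] for q in qt]);e=np.roll(w,-1,0)-w;print(np.degrees(np.arctan2(e[:,1],e[:,0])).round(1),np.linalg.norm(e,axis=1).round(4))
# grip: end points
for d in [proj("scene",np.array(p)) for p in ((.541,-.152,.076),(.541,-.152,.09))]:print(d)
E
```

```text
[[290.0, 281.0], [270.0, 309.0], [226.0, 301.0], [255.0, 269.0]] 1689.5 [[373.0, 153.0], [418.0, 155.0], [416.0, 200.0], [371.0, 197.0]] 2113.5
[262.6993007  289.53146853] [394.2483188 176.2249066] [ 0.54099976 -0.1545271   0.06832103] [ 0.53978452 -0.15272326  0.076     ] [ 0.54487606 -0.16092881  0.076     ]
[-91.2 177.4  87.5  -2.2] [0.0951 0.0958 0.0945 0.0936]Traceback (most recent call last):
  File "<stdin>", line 14, in <module>
  File "<stdin>", line 11, in ctr
ValueError: too many values to unpack (expected 4)
```

>>> drive_tool:
  plan:
    - [[0.0, -0.02, 0.001], [0, 0, -0.2], 0]
    - [[0.0, -0.033, 0.0015], [0, 0, -0.2], 0]
    - [[0.02, -0.033, 0.0015], [0, 0, -0.2], 0]
    - [[0.04, -0.033, 0.0015], [0, 0, -0.2], 0]
    - [[0.06, -0.033, 0.0015], [0, 0, -0.2], 0]
    - [[0.075, -0.033, 0.0015], [0, 0, -0.2], 0]
    - [[0.087, -0.033, 0.0015], [0, 0, -0.2], 0]
    - [[0.087, -0.033, 0.0015], [0, 0, -0.2], 0]
    - [[0.087, -0.033, 0.0015], [0, 0, -0.2], 0]

```text
clock: 7.67
tool_pos: [0.5413, -0.1509, 0.1151]
orientation: [-108.7, 90.0, -108.7]
force: [1.0, -0.7, -3.4]
opening: 0.0422
```

```bash
python3 - <<'E'
from h import *
S=ctrl.snapshot("scene");cv2.imwrite("pics/s4.png",S)
o=cv2.resize(S[240:330,200:330],(780,540),interpolation=2)
o2=o.copy()
for p in ((.5405,-.1525,.09),(.5405,-.1525,.076)):
    q=(proj("scene",np.array(p))+.5-[200,240])*6;cv2.circle(o2,(int(q[0]),int(q[1])),3,(0,0,255),-1)
cv2.imwrite("pics/c4.png",o2);go((.5405,-.1525,.0905),90)
E
```

```text
shift [ 0.0255 -0.0016 -0.0015] turn [0.06 0.09 0.04]
shift [ 0.0255 -0.0016 -0.0015] turn [-1.7994e+02 -6.0000e-02  1.4000e-01]
jaw now [-0.001  1.    -0.001] toolz [1.    0.001 0.002] j [  4.4  13.9 -20.2   0.1 -55.8 -94.4] t 7.7167
```

View pics/c4.png

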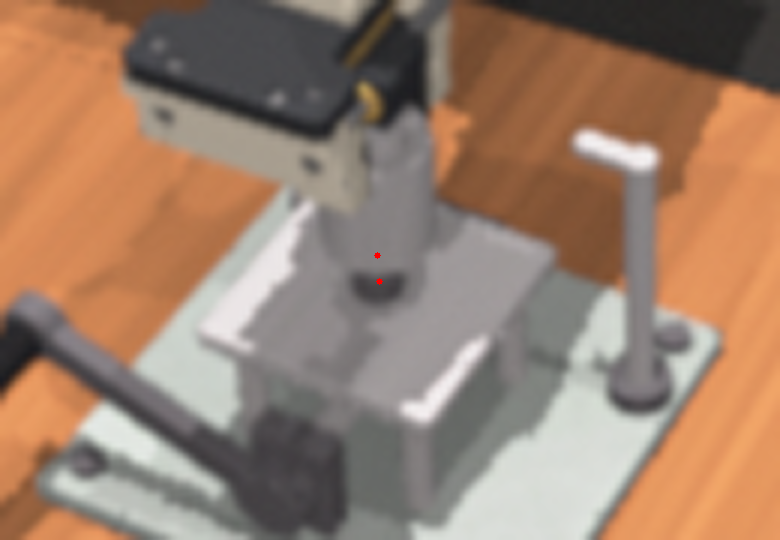

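The spigot (378,285) is centred under the bush (axis at column ~377). Lowering gently.

>>> drive_tool:
  plan:
    - [[0.003, -0.0012, -0.001], [0, 0, 0], 0]
    - [[0.006, -0.0012, -0.001], [0, 0, 0], 0]
    - [[0.009, -0.0012, -0.001], [0, 0, 0], 0]
    - [[0.012, -0.0012, -0.001], [0, 0, 0], 0]
    - [[0.014, -0.0012, -0.001], [0, 0, 0], 0]
    - [[0.016, -0.0012, -0.001], [0, 0, 0], 0]
    - [[0.016, -0.0012, -0.001], [0, 0, 0], 0]

```text
clock: 8.3
tool_pos: [0.5407, -0.1521, 0.0995]
orientation: [-35.8, 89.9, -35.8]
force: [-0.4, 0.6, -3.5]
opening: 0.0419
```

>>> drive_tool:
  plan:
    - [[0.002, 0, 0], [0, 0, 0], 0]
    - [[0.004, 0, 0], [0, 0, 0], 0]
    - [[0.006, 0, 0], [0, 0, 0], 0]
    - [[0.0075, 0, 0], [0, 0, 0], 0]
    - [[0.0075, 0, 0], [0, 0, 0], 0]

```text
clock: 8.72
tool_pos: [0.5404, -0.1521, 0.0915]
orientation: [-76.8, 90.0, -76.7]
force: [1.1, 0.6, -2.8]
opening: 0.0422
```

>>> drive_tool:
  plan:
    - [[0.0008, 0, 0], [0, 0, 0], 0]
    - [[0.0015, 0, 0], [0, 0, 0], 0]
    - [[0.0015, 0, 0], [0, 0, 0], 0]

```text
clock: 8.97
tool_pos: [0.5406, -0.1521, 0.0903]
orientation: [-60.1, 90.0, -60.1]
force: [-1.1, 0.9, -1.7]
opening: 0.0423
```

>>> drive_tool:
  plan:
    - [[0.0008, 0, 0], [0, 0, 0], 0]
    - [[0.0012, 0, 0], [0, 0, 0], 0]
    - [[0.0012, 0, 0], [0, 0, 0], 0]

```text
clock: 9.22
tool_pos: [0.5407, -0.1522, 0.0902]
orientation: [-39.4, 89.9, -39.3]
force: [-3.8, 1.8, 6.0]
opening: 0.0421
```

Contact with the platen at the expected height. Release, then rise straight up.

>>> drive_tool:
  plan:
    - [[-0.0003, 0, 0], [0, 0, 0], 0]
    - [[-0.0003, 0, 0], [0, 0, 0], 0.6]
    - [[-0.0003, 0, 0], [0, 0, 0], 0.7]
    - [[-0.0003, 0, 0], [0, 0, 0], 0.75]
    - [[-0.0003, 0, 0], [0, 0, 0], 0.75]
    - [[-0.0003, 0, 0], [0, 0, 0], 0.75]
    - [[-0.0003, 0, 0], [0, 0, 0], 0.75]
    - [[-0.02, 0, 0], [0, 0, 0], 0.75]
    - [[-0.04, 0, 0], [0, 0, 0], 0.75]
    - [[-0.07, 0, 0], [0, 0, 0], 0.75]
    - [[-0.1, 0, 0], [0, 0, 0], 0.75]
    - [[-0.12, 0, 0], [0, 0, 0], 0.75]
    - [[-0.12, -0.04, -0.03], [0, 0, 0], 0.75]
    - [[-0.12, -0.08, -0.06], [0, 0, 0], 0.75]
    - [[-0.12, -0.12, -0.09], [0, 0, 0], 0.75]

```text
clock: 10.47
tool_pos: [0.4652, -0.2527, 0.2107]
orientation: [-24.9, 89.9, -24.7]
force: [1.3, -1.0, -0.5]
opening: 0.0657
```

```bash
python3 - <<'E'
from h import *
S=ctrl.snapshot("scene");cv2.imwrite("pics/s5.png",S);T=ctrl.snapshot("top");cv2.imwrite("pics/t5.png",T)
o=np.zeros((600,800,3),np.uint8);o[:300,:433]=cv2.resize(S[240:330,190:320],(433,300),interpolation=2)
o[300:600,:400]=cv2.resize(T[120:240,330:490],(400,300),interpolation=2)
cv2.imwrite("pics/c5.png",o)
for c in ("scene","top"):
  print(c,[(np.round(d["pixel"],1).tolist(),round(d["confidence"],2)) for d in ctrl.landmark_of(c,"lever_grip")],[(np.round(d["pixel"],1).tolist(),round(d["confidence"],2)) for d in ctrl.landmark_of(c,"bush_mid")])
y=np.radians(-2.3);s=np.array([.5398,-.1526]);g=np.array([-.1025,-.130]);w=s+[np.cos(y)*g[0]-np.sin(y)*g[1],np.sin(y)*g[0]+np.cos(y)*g[1]];print("grip model",w)
go((*w,.062),-2.3)
E
```

```text
scene [([187.5, 310.9], 0.78)] [([354.3, 160.3], 0.78), ([261.7, 279.1], 0.77), ([265.1, 171.5], 0.54)]
top [] [([172.1, 289.2], 0.78), ([90.4, 186.8], 0.76)]
grip model [ 0.43216544 -0.27838176]
shift [ 0.1483 -0.0262 -0.0342] turn [ 9.238e+01  1.100e-01 -3.000e-02]
shift [ 0.1483 -0.0262 -0.0342] turn [-8.762e+01  3.000e-02  1.100e-01]
jaw now [-0.001  1.    -0.001] toolz [1.    0.001 0.001] j [ -7.1   6.3 -16.5   0.  -67.1 -82.8] t 10.7667
```

View pics/c5.png

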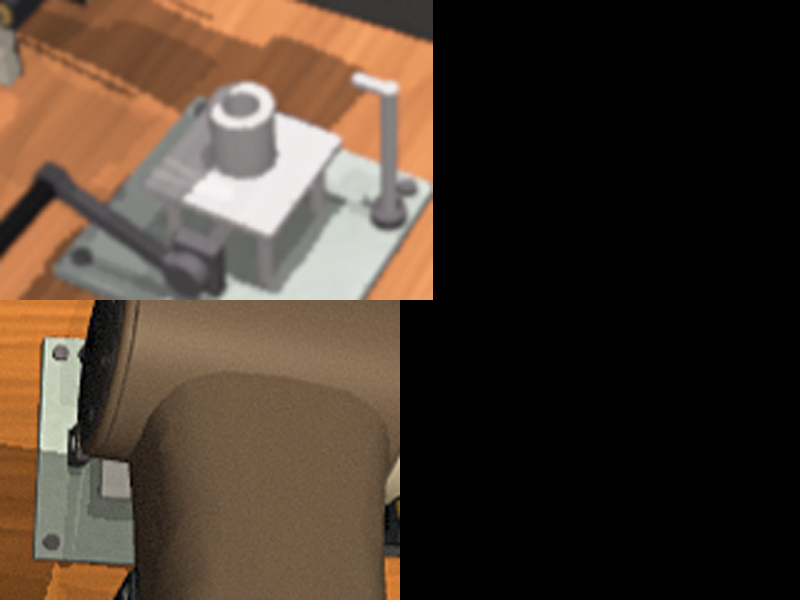

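The bush stands upright and flat on the platen, over the spigot. The grip model (0.432, -0.278) agrees with triangulation (0.433, -0.278, 0.076). Turning the jaws to straddle the grip.

>>> drive_tool:
  plan:
    - [[0.0, -0.01, -0.01], [-7, 0, 0], 0.75]
    - [[0.0, -0.02, -0.02], [-14, 0, 0], 0.75]
    - [[0.0, -0.026, -0.034], [-21, 0, 0], 0.75]
    - [[0.0, -0.026, -0.034], [-28, 0, 0], 0.75]
    - [[0.0, -0.026, -0.034], [-35, 0, 0], 0.75]
    - [[0.0, -0.026, -0.034], [-42, 0, 0], 0.75]
    - [[0.0, -0.026, -0.034], [-49, 0, 0], 0.75]
    - [[0.0, -0.026, -0.034], [-56, 0, 0], 0.75]
    - [[0.0, -0.026, -0.034], [-63, 0, 0], 0.75]
    - [[0.0, -0.026, -0.034], [-70, 0, 0], 0.75]
    - [[0.0, -0.026, -0.034], [-77, 0, 0], 0.75]
    - [[0.0, -0.026, -0.034], [-84, 0, 0], 0.75]
    - [[0.0, -0.026, -0.034], [-87.6, 0, 0], 0.75]
    - [[0.03, -0.026, -0.034], [-87.6, 0, 0], 0.75]
    - [[0.06, -0.026, -0.034], [-87.6, 0, 0], 0.75]
    - [[0.085, -0.026, -0.034], [-87.6, 0, 0], 0.75]
    - [[0.095, -0.026, -0.034], [-87.6, 0, 0], 0.75]
    - [[0.095, -0.026, -0.034], [-87.6, 0, 0], 0.75]

```text
clock: 12.27
tool_pos: [0.4314, -0.2769, 0.1128]
orientation: [86.2, 89.8, 174.0]
force: [-0.6, -0.5, 0.4]
opening: 0.0658
```

```bash
python3 - <<'E'
from h import *
S=ctrl.snapshot("scene");cv2.imwrite("pics/s6.png",S)
o=cv2.resize(S[220:340,130:310],(780,520),interpolation=2);cv2.imwrite("pics/c6.png",o)
go((.4322,-.2784,.059),-2.3)
E
```

```text
shift [ 0.0558  0.0003 -0.0008] turn [-1.7993e+02  7.0000e-02 -8.0000e-02]
shift [ 0.0558  0.0003 -0.0008] turn [ 0.07 -0.05 -0.04]
jaw now [-0.999  0.039  0.001] toolz [ 0.039  0.999 -0.001] j [-10.7   9.6 -26.1   0.1 -54.4   8.5] t 12.3167
```

View pics/c6.png

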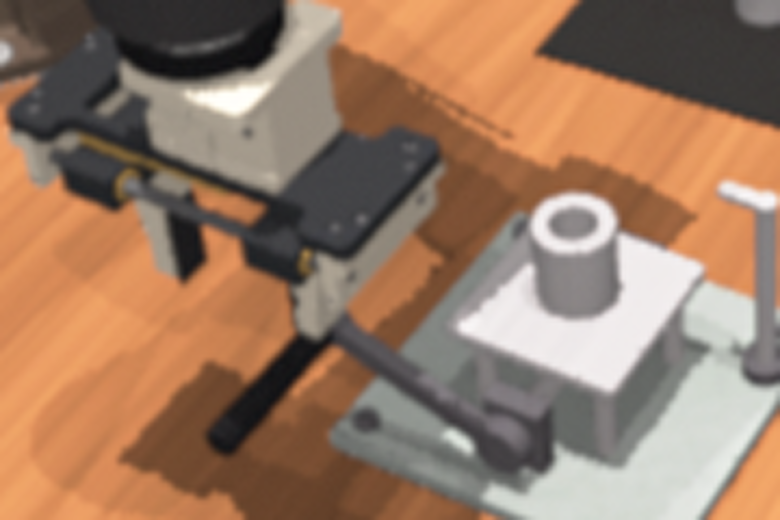

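The fingers straddle the black grip, and the bush still stands flat. Descending and closing.

>>> drive_tool:
  plan:
    - [[0.015, 0, 0], [0, 0, 0], 0.75]
    - [[0.03, 0, -0.001], [0, 0, 0], 0.75]
    - [[0.045, 0, -0.001], [0, 0, 0], 0.75]
    - [[0.054, 0, -0.001], [0, 0, 0], 0.75]
    - [[0.054, 0, -0.001], [0, 0, 0], 0.75]
    - [[0.054, 0, -0.001], [0, 0, 0], 0.4]
    - [[0.054, 0, -0.001], [0, 0, 0], 0.2]
    - [[0.054, 0, -0.001], [0, 0, 0], 0]
    - [[0.054, 0, -0.001], [0, 0, 0], 0]
    - [[0.054, 0, -0.001], [0, 0, 0], 0]
    - [[0.054, 0, -0.001], [0, 0, 0], 0]
    - [[0.054, 0, -0.001], [0, 0, 0], 0]
    - [[0.054, 0, -0.001], [0, 0, 0], 0]
    - [[0.054, 0, -0.001], [0, 0, 0], 0]
    - [[0.054, 0, -0.001], [0, 0, 0], 0]

```text
clock: 13.57
tool_pos: [0.4324, -0.2786, 0.0607]
orientation: [133.6, 89.9, -138.6]
force: [-0.2, 0.5, 0.9]
opening: 0.0047
```

```bash
python3 - <<'E'
from h import *
print(ctrl.get_obs()["force"],ctrl.get_obs()["opening"],ctrl.get_obs()["tool_pos"]);go((.4322,-.2784,.059),-2.3)
# arc in tool frame relative to rest: tool x down, tool y ~ -standx
for a in np.linspace(0,1.2,13):
    t=1.2-a;print(round(a,2),round(-.11*(np.cos(t)-np.cos(1.2)),4),round(-(-.11*np.sin(t)+.11*np.sin(1.2)),4))
E
```

```text
[-0.23579973  0.52310879  0.88200007] 0.0047195420405148686 [ 0.4324164  -0.27858647  0.06072454]
shift [0.0017 0.0002 0.0002] turn [-1.7994e+02  8.0000e-02 -7.0000e-02]
shift [0.0017 0.0002 0.0002] turn [ 0.06 -0.05 -0.05]
jaw now [-0.999  0.039  0.001] toolz [ 0.039  0.999 -0.001] j [-10.9  13.3 -29.7   0.1 -47.    8.6] t 13.5667
0.0 -0.0 -0.0
0.1 -0.01 -0.0045
0.2 -0.0196 -0.01
0.3 -0.0285 -0.0164
0.4 -0.0368 -0.0236
0.5 -0.0443 -0.0317
0.6 -0.0509 -0.0404
0.7 -0.0567 -0.0498
0.8 -0.0615 -0.0597
0.9 -0.0652 -0.07
1.0 -0.0679 -0.0807
1.1 -0.0696 -0.0915
1.2 -0.0701 -0.1025
```

The opening is 4.7 mm, but the bar is 18 mm thick, so the grip isn't between the pads. Looking.

```bash
python3 - <<'E'
from h import *
S=ctrl.snapshot("scene");cv2.imwrite("pics/s7.png",S)
o=cv2.resize(S[220:340,130:310],(780,520),interpolation=2)
for i in range(0,16):
  pass
y=np.radians(-2.3)
for X in ((.4324,-.2786,.0607),):
  q=(proj("scene",np.array(X))+.5-[130,220])*780/180;cv2.circle(o,(int(q[0]),int(q[1])),4,(0,0,255),-1)
cv2.imwrite("pics/c7.png",o);print(ctrl.get_obs()["opening"],ctrl.get_obs()["clock"])
E
```

```text
0.0024755058505909052 13.6167
```

View pics/c7.png

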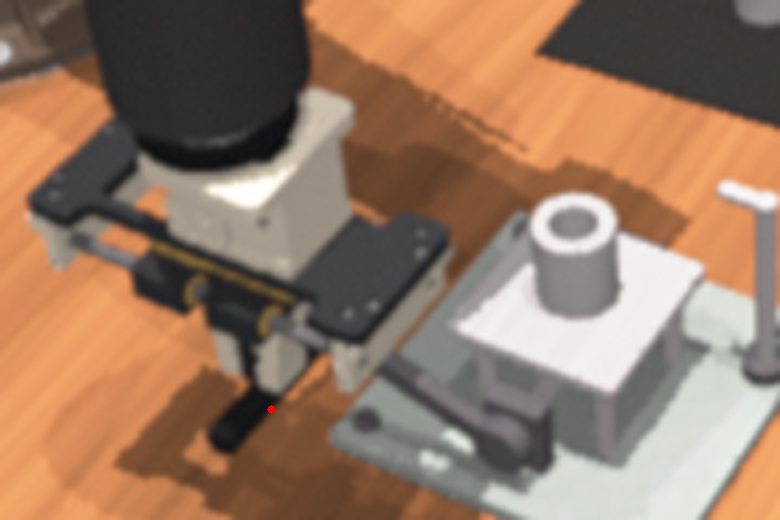

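```bash
python3 - <<'E'
from h import *
y=np.radians(-2.3);c,s=np.cos(y),np.sin(y)
def st(p):return np.array([.5398+c*p[0]-s*p[1],-.1526+s*p[0]+c*p[1],p[2]])
def pan(f,cam,b,k,pts):
    im=cv2.imread(f)[b[1]:b[3],b[0]:b[2]];im=cv2.resize(im,None,fx=k,fy=k,interpolation=2)
    for P,col in pts:
        q=(proj(cam,P)+.5-b[:2])*k;cv2.circle(im,(int(q[0]),int(q[1])),2,col,-1)
    return im
bar=[(st((-.1025,v,.078)),(0,255,0)) for v in (-.095,-.13,-.17)]
tcp=[(np.array([.4324,-.2786,z]),(0,0,255)) for z in (.0607,.0797)]
o=np.zeros((600,800,3),np.uint8)
o[:300,:400]=pan("pics/s5.png","scene",(170,280,210,310+0),10,bar)
o[:300,400:]=pan("pics/s7.png","scene",(170,280,210,310),10,bar[:0]+tcp)
o[300:600,:400]=pan("pics/s5.png","scene",(170,300,210,330),10,bar)
o[300:600,400:]=pan("pics/t2.png","top",(425,205,485,250),400/60,bar)[:300,:400]
cv2.imwrite("pics/c8.png",o)
ctrl.snapshot("scene")
print([(np.round(d["pixel"],1).tolist(),round(d["confidence"],2)) for d in ctrl.landmark_of("scene","lever_grip")],[proj("scene",b[0]).round(1) for b in bar])
print(ctrl.get_obs()["opening"],ctrl.get_obs()["force"],ctrl.get_obs()["moment"])
E
```

```text
[([188.5, 308.2], 0.58)] [array([200.6, 297.8]), array([191.1, 308.4]), array([179.7, 321. ])]
0.0006100379157431319 [-0.29425818 -0.35386197 -0.38423027] [ 0.05970422  0.09406286 -0.01752922]
```

View pics/c8.png

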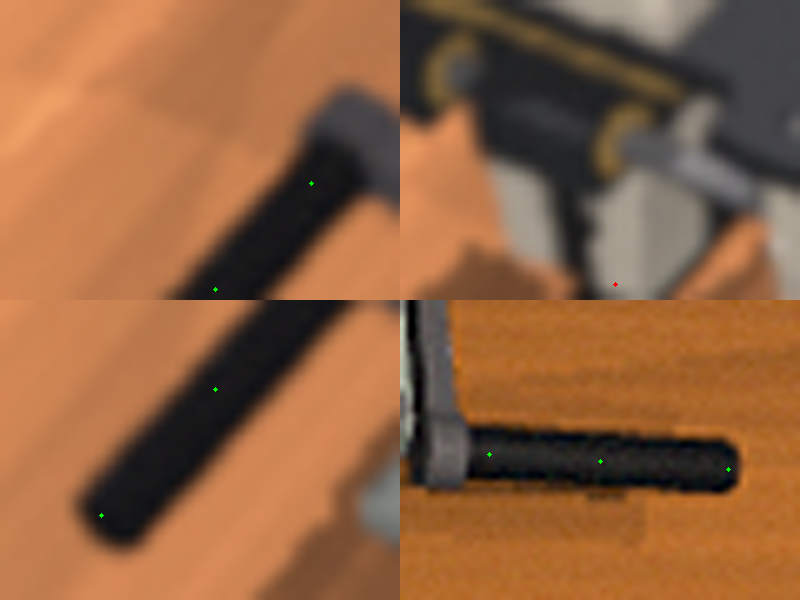

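The bar model overlays the pictures well (mid-grip at (191,308)), and the pads should enclose it. I'll test with a small lift along the arc. If the bar is held, the spring will show up as force.

>>> drive_tool:
  plan:
    - [[-0.005, -0.002, 0], [0, 0, 0], 0]
    - [[-0.01, -0.0045, 0], [0, 0, 0], 0]
    - [[-0.0196, -0.01, 0], [0, 0, 0], 0]
    - [[-0.0196, -0.01, 0], [0, 0, 0], 0]

```text
clock: 14.05
tool_pos: [0.4447, -0.2796, 0.0824]
orientation: [-130.9, 89.8, -43.1]
force: [0.1, 0.1, 0.4]
opening: 0.0
```

```bash
python3 - <<'E'
from h import *
o=ctrl.get_obs();print(o["force"],o["opening"],o["tool_pos"])
S=ctrl.snapshot("scene");cv2.imwrite("pics/s8.png",S)
print([(np.round(d["pixel"],1).tolist(),round(d["confidence"],2)) for d in ctrl.landmark_of("scene","lever_grip")])
A=cv2.imread("pics/s5.png").astype(int)
# bar end position: dark pixels near end, before vs now
for f in ("s5","s6","s7","s8"):
    I=cv2.imread(f"pics/{f}.png");m=(I[295:330,170:200].max(2)<60);p=np.argwhere(m);e=p[p[:,1]<14];print(f,m.sum(),e.mean(0)[::-1]+[170,295] if len(e) else None,p[:,0].max()+295,p[:,1].min()+170)
print(proj("scene",np.array([.4314,-.2769,.1128])))
E
```

```text
[0.08331597 0.11470243 0.43855003] 4.966747350575217e-05 [ 0.44474928 -0.27956506  0.08239704]
[([188.6, 311.1], 0.7)]
s5 181 [181.4 319.6] 323 179
s6 206 [181.08695652 319.7173913 ] 324 178
s7 163 [181.4        316.71111111] 324 179
s8 162 [181.07142857 319.33333333] 323 178
[189.05760374 296.66880914]
```

Nothing is held: the lever didn't move and the opening is 0. In both pictures the fingertips show about 6 px (~20 mm) above the projected TCP, so the pads probably closed just above the bar. I'll reopen, go about 20 mm lower and close again.

>>> drive_tool:
  plan:
    - [[-0.03, 0, 0], [0, 0, 0], 0]
    - [[-0.03, 0.012, 0], [0, 0, 0], 0.75]
    - [[-0.03, 0.012, 0], [0, 0, 0], 0.75]
    - [[-0.03, 0.012, 0], [0, 0, 0], 0.75]
    - [[-0.03, 0.012, 0], [0, 0, 0], 0.75]
    - [[-0.03, 0.012, 0], [0, 0, 0], 0.75]
    - [[-0.03, 0.012, 0], [0, 0, 0], 0.75]
    - [[-0.01, 0.012, 0], [0, 0, 0], 0.75]
    - [[0.005, 0.012, 0], [0, 0, 0], 0.75]
    - [[0.02, 0.012, 0], [0, 0, 0], 0.75]
    - [[0.03, 0.012, 0], [0, 0, 0], 0.75]
    - [[0.036, 0.012, 0], [0, 0, 0], 0.75]
    - [[0.04, 0.012, 0], [0, 0, 0], 0.75]
    - [[0.04, 0.012, 0], [0, 0, 0], 0.75]

```text
clock: 15.32
tool_pos: [0.4308, -0.2785, 0.0401]
orientation: [133.7, 89.9, -138.5]
force: [-0.1, -1.2, -0.2]
opening: 0.0657
```

```bash
python3 - <<'E'
from h import *
o=ctrl.get_obs();X=o["tool_pos"];print(o["force"],o["opening"],X)
S=ctrl.snapshot("scene");cv2.imwrite("pics/s9.png",S)
k=8;b=(150,250,245,325)
im=cv2.resize(S[b[1]:b[3],b[0]:b[2]],None,fx=k,fy=k,interpolation=2)
R=Ro.from_euler("xyz",o["orientation"],degrees=True)
for z in (0,-.019,-.038):
  for yy in (-.033,0,.033):
    q=(proj("scene",X+R.apply([z,yy,0]))+.5-b[:2])*k;cv2.circle(im,(int(q[0]),int(q[1])),3,(0,0,255) if z==0 else (0,255,0),-1)
cv2.imwrite("pics/c9.png",im);print(im.shape)
E
```

```text
[-0.14695673 -1.22336914 -0.17668279] 0.06570428577334156 [ 0.43077214 -0.27848166  0.04007977]
(600, 760, 3)
```

View pics/c9.png

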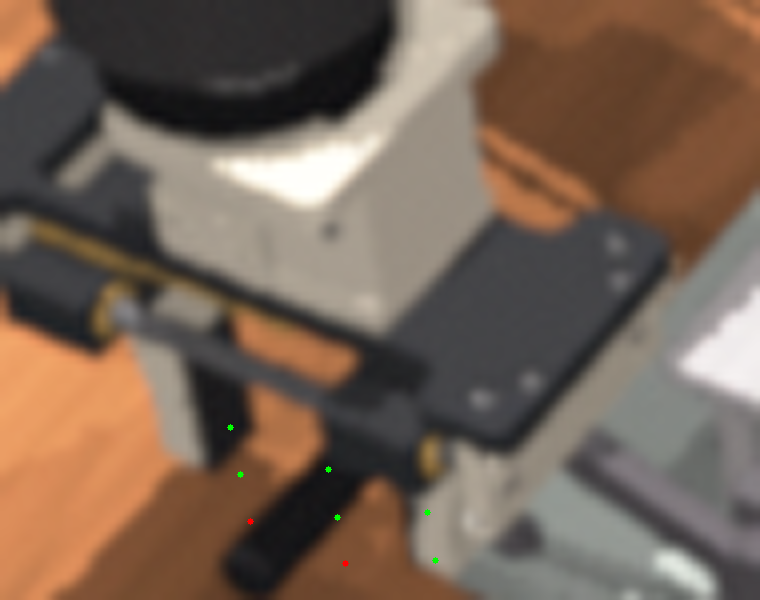

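The picture settles it: the real tips (left pad bottom at (225,465)) sit at the "19 mm behind" marks. So at this height the bar lies properly in the pads. Closing here.

>>> drive_tool:
  plan:
    - [[0.001, -0.0014, 0], [0, 0, 0], 0.5]
    - [[0.001, -0.0014, 0], [0, 0, 0], 0.3]
    - [[0.001, -0.0014, 0], [0, 0, 0], 0.15]
    - [[0.001, -0.0014, 0], [0, 0, 0], 0]
    - [[0.001, -0.0014, 0], [0, 0, 0], 0]
    - [[0.001, -0.0014, 0], [0, 0, 0], 0]
    - [[0.001, -0.0014, 0], [0, 0, 0], 0]
    - [[0.001, -0.0014, 0], [0, 0, 0], 0]
    - [[0.001, -0.0014, 0], [0, 0, 0], 0]
    - [[0.001, -0.0014, 0], [0, 0, 0], 0]
    - [[0.001, -0.0014, 0], [0, 0, 0], 0]
    - [[0.001, -0.0014, 0], [0, 0, 0], 0]

```text
clock: 16.37
tool_pos: [0.433, -0.2787, 0.0398]
orientation: [-146.9, 89.9, -59.1]
force: [2.5, 0.6, -1.2]
opening: 0.0168
```

The grip is held (16.8 mm). Swinging along the arc, first half.

>>> drive_tool:
  plan:
    - [[-0.005, -0.002, 0], [0, 0, 0], 0]
    - [[-0.01, -0.0045, 0], [0, 0, 0], 0]
    - [[-0.0148, -0.0072, 0], [0, 0, 0], 0]
    - [[-0.0196, -0.01, 0], [0, 0, 0], 0]
    - [[-0.0241, -0.0132, 0], [0, 0, 0], 0]
    - [[-0.0285, -0.0164, 0], [0, 0, 0], 0]
    - [[-0.0327, -0.02, 0], [0, 0, 0], 0]
    - [[-0.0368, -0.0236, 0], [0, 0, 0], 0]
    - [[-0.0406, -0.0276, 0], [0, 0, 0], 0]
    - [[-0.0443, -0.0317, 0], [0, 0, 0], 0]
    - [[-0.0477, -0.036, 0], [0, 0, 0], 0]
    - [[-0.0509, -0.0404, 0], [0, 0, 0], 0]
    - [[-0.0509, -0.0404, 0], [0, 0, 0], 0]

```text
clock: 17.45
tool_pos: [0.4677, -0.2799, 0.091]
orientation: [90.9, 89.4, 178.7]
force: [-16.3, -0.7, 8.7]
opening: 0.0171
```

```bash
python3 - <<'E'
from h import *
o=ctrl.get_obs();X=o["tool_pos"];print(o["force"],o["opening"],X,o["clock"])
ctrl.snapshot("scene")
y=np.radians(-2.3)
def bar(a):
    t=1.2-a;g=(-.11*np.sin(t),-.13);return np.array([.5398+np.cos(y)*g[0]-np.sin(y)*g[1],-.1526+np.sin(y)*g[0]+np.cos(y)*g[1],.038+.11*np.cos(t)])
print([(np.round(d["pixel"],1).tolist(),round(d["confidence"],2)) for d in ctrl.landmark_of("scene","lever_grip")],proj("scene",bar(.6)),bar(.6))
P=X+bar(1.2)-bar(.6);R=Ro.from_euler("xyz",o["orientation"],degrees=True)
for a in np.arange(.6,1.25,.05):print(round(a,2),R.inv().apply(bar(a)-bar(.6)).round(4), R.inv().apply(np.array([.433,-.2787,.0398])+bar(a)-bar(0)-X).round(4))
E
```

```text
[-16.33995301  -0.71772823   8.66145809] 0.017074467794214645 [ 0.46772911 -0.27993711  0.09101966] 17.45
[([202.1, 301.5], 0.97)] [203.60193061 298.52609506] [ 0.47252223 -0.28000266  0.12878692]
0.6 [0. 0. 0.] [ 0.0002 -0.0057 -0.0002]
0.65 [-0.003  -0.0046 -0.    ] [-0.0028 -0.0103 -0.0002]
0.7 [-0.0058 -0.0093 -0.    ] [-0.0056 -0.015  -0.0002]
0.75 [-0.0084 -0.0142 -0.    ] [-0.0082 -0.0198 -0.0002]
0.8 [-0.0107 -0.0192 -0.    ] [-0.0105 -0.0248 -0.0002]
0.85 [-0.0128 -0.0243 -0.    ] [-0.0125 -0.0299 -0.0002]
0.9 [-0.0146 -0.0295 -0.    ] [-0.0144 -0.0351 -0.0002]
0.95 [-0.0161 -0.0347 -0.    ] [-0.0159 -0.0404 -0.0002]
1.0 [-0.0174 -0.0401 -0.    ] [-0.0172 -0.0458 -0.0002]
1.05 [-0.0184 -0.0455 -0.    ] [-0.0182 -0.0512 -0.0002]
1.1 [-0.0192 -0.0509 -0.    ] [-0.0189 -0.0566 -0.0002]
1.15 [-0.0196 -0.0564 -0.    ] [-0.0194 -0.0621 -0.0002]
1.2 [-0.0198 -0.0619 -0.    ] [-0.0196 -0.0676 -0.0002]
```

The lever has risen, but the force (-16 x, +9 z) shows the tool cutting inside the arc. I'll re-zero the command at the measured pose, moved slightly outward, and read the force.

>>> drive_tool:
  plan:
    - [[-0.001, 0, 0], [0, 0, 0], 0]
    - [[-0.001, 0, 0], [0, 0, 0], 0]
    - [[-0.001, 0, 0], [0, 0, 0], 0]

```text
clock: 17.8
tool_pos: [0.4674, -0.2798, 0.0913]
orientation: [88.7, 89.4, 176.5]
force: [1.8, -3.9, -13.5]
opening: 0.0175
```

```bash
cat >> h.py <<'E'
def bar(a,yaw=np.radians(-2.3)):
    t=1.2-a;g=(-.11*np.sin(t),-.13);return np.array([.5398+np.cos(yaw)*g[0]-np.sin(yaw)*g[1],-.1526+np.sin(yaw)*g[0]+np.cos(yaw)*g[1],.038+.11*np.cos(t)])
def look(name):
    o=ctrl.get_obs();print(o["force"].round(1),o["opening"].round(4),o["tool_pos"].round(4),o["orientation"].round(1),o["clock"])
    S=ctrl.snapshot("scene");cv2.imwrite(f"pics/{name}.png",S)
    d=ctrl.landmark_of("scene","lever_grip");print("grip px",[(np.round(e["pixel"],1).tolist(),round(e["confidence"],2)) for e in d])
    print({a:proj("scene",bar(a)).round(1).tolist() for a in (.4,.5,.6,.8,1.,1.1,1.2,1.3)})
    # visible free end of the bar
E
python3 - <<'E'
from h import *
look("s10")
E
```

```text
Traceback (most recent call last):
  File "h.py", line 28, in look
    o=ctrl.get_obs();print(o["force"].round(1),o["opening"].round(4),o["tool_pos"].round(4),o["orientation"].round(1),o["clock"])
                                               ^^^^^^^^^^^^^^^^^^
AttributeError: 'float' object has no attribute 'round'
```

```bash
sed -i 's/o\["opening"\].round(4)/round(o["opening"],4)/' h.py; python3 - <<'E'
from h import *
look("s10")
T=ctrl.snapshot("top");cv2.imwrite("pics/t10.png",T);print([(e["pixel"],e["confidence"]) for e in ctrl.landmark_of("top","lever_grip")])
for f in ("s5","s10"):
    I=cv2.imread(f"pics/{f}.png");b=(160,285,215,335);m=(I[b[1]:b[3],b[0]:b[2]].max(2)<55).astype(np.uint8)
    n,l,st,ce=cv2.connectedComponentsWithStats(m)
    print(f,[(s[:2]+[b[0],b[1]],s[2:],c.round(1)+[b[0],b[1]]) for s,c in zip(st[1:],ce[1:]) if s[4]>20])
print("end",{a:proj("scene",bar(a)+np.array([-np.sin(np.radians(2.3))*.04,-.04,0])).round(1).tolist() for a in (0,.4,.5,.6)})
E
```

```text
[  1.8  -3.9 -13.5] 0.0175 [ 0.4674 -0.2798  0.0913] [ 88.7  89.4 176.5] 17.8
grip px [([201.4, 299.0], 0.85)]
{0.4: [197.9, 300.5], 0.5: [200.6, 299.3], 0.6: [203.6, 298.5], 0.8: [210.7, 298.2], 1.0: [218.8, 299.5], 1.1: [223.2, 300.8], 1.2: [227.7, 302.5], 1.3: [232.3, 304.5]}
[([235.3, 195.8], 0.74)]
s5 [(array([179, 293]), array([ 28,  31, 225], dtype=int32), array([192.4, 308.3]))]
s10 [(array([189, 285]), array([ 26,  31, 269], dtype=int32), array([198.2, 297.6]))]
end {0: [179.7, 321.1], 0.4: [186.3, 313.3], 0.5: [189.0, 312.2], 0.6: [192.0, 311.5]}
```

Lever at about 0.52 rad, from the grip pixel (201.4,299) and the bar end. Continuing more slowly along the arc from the measured pose.

>>> drive_tool:
  plan:
    - [[-0.0014, -0.0017, 0], [0, 0, 0], 0]
    - [[-0.0027, -0.0035, 0], [0, 0, 0], 0]
    - [[-0.004, -0.0053, 0], [0, 0, 0], 0]
    - [[-0.0053, -0.0071, 0], [0, 0, 0], 0]
    - [[-0.0065, -0.0089, 0], [0, 0, 0], 0]
    - [[-0.0077, -0.0107, 0], [0, 0, 0], 0]
    - [[-0.0088, -0.0126, 0], [0, 0, 0], 0]
    - [[-0.0099, -0.0145, 0], [0, 0, 0], 0]
    - [[-0.0099, -0.0145, 0], [0, 0, 0], 0]
    - [[-0.0099, -0.0145, 0], [0, 0, 0], 0]

```text
clock: 18.83
tool_pos: [0.4796, -0.2803, 0.1006]
orientation: [87.1, 89.2, 174.8]
force: [-5.1, -3.7, -6.8]
opening: 0.0173
```

```bash
python3 - <<'E'
from h import *
look("s11")
I=cv2.imread("pics/s11.png");m=(I[290:330,160:225].max(2)<55);print("left",np.argwhere(m)[:,1].min()+160)
print("end",{a:proj("scene",bar(a)+np.array([-np.sin(np.radians(2.3))*.04,-.04,0])).round(1).tolist() for a in (.5,.6,.7,.8)})
E
```

```text
[-5.1 -3.7 -6.8] 0.0173 [ 0.4796 -0.2803  0.1006] [ 87.1  89.2 174.8] 18.8333
grip px [([207.3, 297.4], 0.73)]
{0.4: [197.9, 300.5], 0.5: [200.6, 299.3], 0.6: [203.6, 298.5], 0.8: [210.7, 298.2], 1.0: [218.8, 299.5], 1.1: [223.2, 300.8], 1.2: [227.7, 302.5], 1.3: [232.3, 304.5]}
left 193
end {0.5: [189.0, 312.2], 0.6: [192.0, 311.5], 0.7: [195.4, 311.2], 0.8: [199.1, 311.3]}
```

>>> drive_tool:
  plan:
    - [[-0.0018, -0.0032, 0], [0, 0, 0], 0]
    - [[-0.0033, -0.0061, 0], [0, 0, 0], 0]
    - [[-0.0048, -0.009, 0], [0, 0, 0], 0]
    - [[-0.0061, -0.012, 0], [0, 0, 0], 0]
    - [[-0.0074, -0.0151, 0], [0, 0, 0], 0]
    - [[-0.0086, -0.0182, 0], [0, 0, 0], 0]
    - [[-0.0097, -0.0213, 0], [0, 0, 0], 0]
    - [[-0.0107, -0.0244, 0], [0, 0, 0], 0]
    - [[-0.0116, -0.0276, 0], [0, 0, 0], 0]
    - [[-0.0124, -0.0308, 0], [0, 0, 0], 0]
    - [[-0.0124, -0.0308, 0], [0, 0, 0], 0]
    - [[-0.0124, -0.0308, 0], [0, 0, 0], 0]

```text
clock: 19.93
tool_pos: [0.5078, -0.2814, 0.1142]
orientation: [87.9, 88.9, 175.6]
force: [-11.9, 1.3, 9.8]
opening: 0.0171
```

```bash
python3 - <<'E'
from h import *
look("s12")
o=ctrl.get_obs();R=Ro.from_euler("xyz",o["orientation"],degrees=True);print(R.as_matrix().round(3))
E
```

```text
[-11.9   1.3   9.8] 0.0171 [ 0.5078 -0.2814  0.1142] [ 87.9  88.9 175.6] 19.9333
grip px []
{0.4: [197.9, 300.5], 0.5: [200.6, 299.3], 0.6: [203.6, 298.5], 0.8: [210.7, 298.2], 1.0: [218.8, 299.5], 1.1: [223.2, 300.8], 1.2: [227.7, 302.5], 1.3: [232.3, 304.5]}
[[-0.019 -0.999  0.04 ]
 [ 0.001  0.04   0.999]
 [-1.     0.019  0.001]]
```

>>> drive_tool:
  plan:
    - [[-0.0008, -0.003, 0], [0, 0, 0], 0]
    - [[-0.0015, -0.006, 0], [0, 0, 0], 0]
    - [[-0.0021, -0.009, 0], [0, 0, 0], 0]
    - [[-0.0026, -0.012, 0], [0, 0, 0], 0]
    - [[-0.003, -0.015, 0], [0, 0, 0], 0]
    - [[-0.0034, -0.018, 0], [0, 0, 0], 0]
    - [[-0.0037, -0.021, 0], [0, 0, 0], 0]
    - [[-0.0039, -0.024, 0], [0, 0, 0], 0]
    - [[-0.004, -0.027, 0], [0, 0, 0], 0]
    - [[-0.004, -0.028, 0], [0, 0, 0], 0]
    - [[-0.004, -0.028, 0], [0, 0, 0], 0]

```text
clock: 20.95
tool_pos: [0.5349, -0.2825, 0.1198]
orientation: [89.0, 88.8, 176.7]
force: [-7.3, 3.4, 9.2]
opening: 0.0163
```

```bash
python3 - <<'E'
from h import *
look("s13")
T=ctrl.snapshot("top");cv2.imwrite("pics/t13.png",T)
for c in("scene","top"):
  for n in ("seat","lever_grip","bush_mid"):print(c,n,[(np.round(e["pixel"],1).tolist(),round(e["confidence"],2)) for e in ctrl.landmark_of(c,n)])
for dz in (0,.005,.01):print(dz,proj("scene",np.array([.5398,-.1526,.101+dz])))
E
```

```text
[-7.3  3.4  9.2] 0.0163 [ 0.5349 -0.2825  0.1198] [ 89.   88.8 176.7] 20.95
grip px [([228.2, 304.1], 0.92)]
{0.4: [197.9, 300.5], 0.5: [200.6, 299.3], 0.6: [203.6, 298.5], 0.8: [210.7, 298.2], 1.0: [218.8, 299.5], 1.1: [223.2, 300.8], 1.2: [227.7, 302.5], 1.3: [232.3, 304.5]}
scene seat [([264.7, 282.9], 0.89)]
scene lever_grip [([228.2, 304.1], 0.92)]
scene bush_mid [([262.7, 173.8], 0.85), ([263.2, 274.0], 0.62), ([352.6, 162.5], 0.54)]
top seat []
top lever_grip []
top bush_mid [([90.8, 185.1], 0.64), ([173.6, 289.1], 0.55)]
0 [261.93595945 278.5010234 ]
0.005 [261.82582378 276.89339381]
0.01 [261.71512514 275.27754675]
```

The lever is at about 1.2 rad by both the tool travel and the grip pixel (228.2 against 227.7 expected). Final check by picture, and that it is holding steady.

```bash
python3 - <<'E'
from h import *
for i in range(6):look("s14") if i==5 else ctrl.snapshot("scene")
S=cv2.imread("pics/s14.png");cv2.imwrite("pics/c14.png",cv2.resize(S[210:340,165:330],(762,600),interpolation=2))
E
```

```text
[-6.8  2.   8.5] 0.016 [ 0.5347 -0.2824  0.1198] [ 88.8  88.8 176.5] 21.65
grip px [([230.1, 303.7], 0.96)]
{0.4: [197.9, 300.5], 0.5: [200.6, 299.3], 0.6: [203.6, 298.5], 0.8: [210.7, 298.2], 1.0: [218.8, 299.5], 1.1: [223.2, 300.8], 1.2: [227.7, 302.5], 1.3: [232.3, 304.5]}
```

View pics/c14.png

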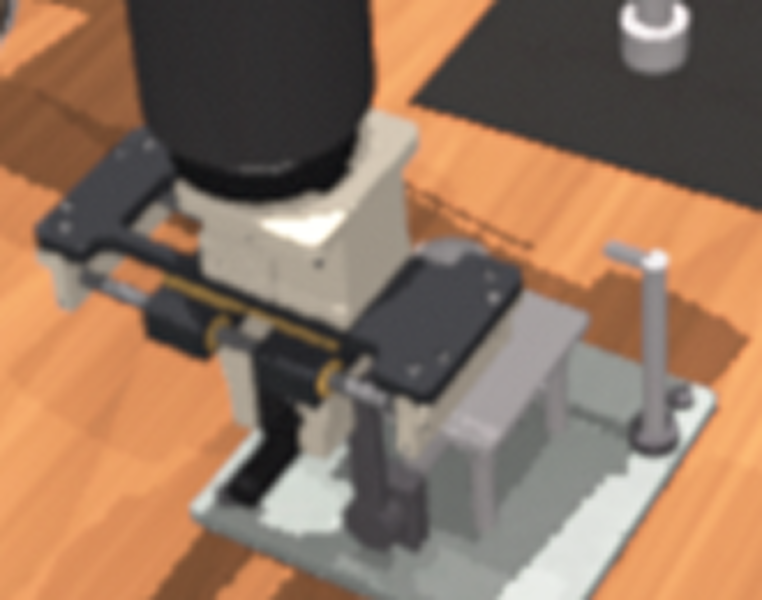

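The lever stands upright in the jaws, the platen is raised and the bush rim shows behind the gripper at (450,250). One quick check that it stays put, then I hand in.

```bash
python3 - <<'E'
from h import *
for i in range(16):
    ctrl.snapshot("scene")
    if i%5==0:
        o=ctrl.get_obs();print(o["opening"],o["tool_pos"].round(4),o["force"].round(1))
if o["opening"]>.014: print(ctrl.close_job())
E
```

```text
0.016162165065012984 [ 0.5347 -0.2824  0.1198] [-7.2  2.1  8.6]
0.016558472146294165 [ 0.5347 -0.2825  0.1198] [-7.8  2.9  8.4]
0.016270115191184986 [ 0.5347 -0.2824  0.1198] [-6.8  1.7  8.4]
0.016417274681722833 [ 0.5347 -0.2825  0.1198] [-7.2  2.5  8.5]
the job is handed in; nothing more can be done
None
```

The bush stands over the spigot on the platen, and I handed the job in with the arm holding the lever straight up.

- **Bush:** I picked the bare steel tube on the mat, lowered it gently until it touched the platen, and let go. The picture afterwards showed it upright and flat on the platen.
- **Lever:** The tool travel and the upright lever in the last picture put it at about 1.2 rad. The last grip reading, (230.1, 303.7) px, came out nearer 1.25. For the 0.8 s before hand-in the hold was steady: 16.4 mm opening, no drift, about 11 N on the wrist.
- **Missed first grip:** My first try at the hand grip closed just above the bar and moved nothing. The pictures showed the fingertips about 20 mm higher than the reported tool point, so I closed again lower down.
- **During the swing:** The bar slid several millimetres towards the fingertips and the tool tilted about 1°. The wrist force peaked at about 19 N in the readings I took.
- **Not confirmed:** In the final view the gripper hides most of the bush, so I could see only its rim. The bush's pixel position had risen by about 5 px, against 3 px expected for a 10 mm lift. The robot clock was about 22.5 s at hand-in. I didn't touch the other turned parts.

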